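Add a slotted weight to a bonding press

TASK

Add the large brass slotted weight to the bonding press: slide it in from the press's open front until the stem is fully home in its slot, set it down flat on the steel weight already there, and turn it a good quarter turn on the stem so that its slot points well away from the slot beneath. The glue under the press is still wet: feel your way, never load the press with more than about 10 N at any moment, do not drag the lower weight round, and leave everything else on the table where it is.

Things in the scene. Friction and masses are not known exactly. Their poses are not given: they have to be found in the camera images.
- press: Bonding press, fixed to the table: green base plate 200 x 150 x 18 mm, steel column (20 mm thick, 152 mm tall) at its back, green cross-arm carrying an upright spindle that presses on an inverted blue bowl. Origin: on the table, below the mark where the spindle should stand. x points from the open front to the column, which is at x = +100 mm; z up.
- press_front (a point): Middle of the front upper edge of the press's base plate, at (-75, 0, 18) mm in the press's frame; axes as the press.
- stem_mark (a point): Point of the press on the mark's upright line, 147 mm above the table, level with the upper face of the lower weight; axes as the press. The cross-arm was clamped by hand, so the whole spindle (stem, pan, lower weight) stands up to 6 mm off this line in x and up to 6 mm off in y: only looking or feeling tells. Pushed, the spindle gives about 1 mm per 12 N in any direction.
- press_knob (a point): Middle of the top of the mark's line, 198 mm above the table; axes as the press. A black knob, 22 mm across, 13 mm tall, tops the spindle about here (up to 6 mm off, as told). Below it the bare stem, 8 mm thick, runs from 185 mm down to 150 mm above the table. Weights cannot pass the knob: they go on from the side, beneath it.
- lower_weight (a joint): Steel slotted weight already on the spindle's pan: 46 mm across, 135 to 147 mm above the table, with a round centring boss on top, 23 mm across and 3 mm high. Value: its angle on the stem (rad, anticlockwise from above); at 0 its slot, 10.5 mm wide, points to the column. It turns with light friction (0.045 N m) and is dragged along if the weight above is pressed down while turning.
- weight_c (a point): Large brass slotted weight to be added, lying flat on the table: a disc 54 mm across, 16 mm thick, 0.2 to 0.3 kg. This point is its centre, half-way up. x points along the slot from the centre to the mouth, z up. The slot is 10.5 mm wide, goes right through the thickness and ends in a half round about the centre.
- weight_mouth (a point): Middle of the slot's mouth of the large brass weight, on its rim 27 mm from its centre, half-way up; axes as the weight. Over the outer 6 mm the slot flares from 10.5 to 23 mm wide, to catch the stem.
- weight_under (a point): Centre of the underside of the large brass weight; axes as the weight. Here is a round recess 28 mm across and 4 mm deep that drops over the boss of the weight beneath once the stem is home in the slot; until then the weight stays up on the boss, 3 mm high.
- small_weight_c (a point): Bystander: small steel slotted weight lying on the table, 40 mm across, 12 mm thick; centre, half-way up.
- mug: Bystander: terracotta-red mug, 84 mm across, 85 mm tall; centre of its underside.
- dropper: Bystander: small glass bottle with green cap, 34 mm across, 75 mm tall; centre of its underside.
- dish: Bystander: small blue dish, 90 mm across, 30 mm tall; centre of its underside.
Things that resemble listed ones, but are neither listed nor needed, are in the scene too. Leave any pink look-alike of the press alone.

How it is judged (in metres and radians):
On the way:
1. the brass weight is on the stem, slid in from the front: centre within 12 mm of the mark, beneath the knob, level, its slot still within 45 degrees of the column (horizontal distance between weight_c and press below 0.012 m and z of weight_c in the frame of press between 0.143 and 0.165 m and angle between weight_c's own z axis and vertical below 0.15 rad and x of press_front in the frame of weight_c below -0.045 m), for 0.1 s.
At the end, for the whole second after the job is handed in: The brass weight sits flat (within 3 degrees) and fully down on the lower weight, the stem home in its slot; its slot points 72 degrees or more away from the column; the lower weight's slot still points to the column within 20 degrees; all is at rest and let go (horizontal distance between weight_c and press below 0.012 m and z of weight_c in the frame of press between 0.1525 and 0.1562 m and angle between weight_c's own z axis and vertical below 0.05 rad and x of press_front in the frame of weight_c above -0.032 m and value of joint lower_weight between -0.35 and 0.35 rad and linear speed of weight below 0.02 m/s); the robot touches nothing.
It fails at once if the brass weight is pushed against the press with more than 12 N (contact force between weight and press above 12 N).
It fails at once if the robot touches the press with more than 12 N (contact force between the arm and press above 12 N).
It fails at once if the small weight, mug, dropper bottle or dish is moved by more than 15 mm (distance of any of small_weight_c, mug, dropper, dish from where it was at the start of the episode above 0.015 m).
It also fails if it takes over 64 s, if anything falls off the work surface, if the arm or the gripper's body presses on something with over 40 N, if the wrist force passes 120 N, or if a joint passes its speed limit or range.

ROBOT

A 6-joint arm with a two-finger parallel gripper is mounted at the origin on the work surface. World frame = base frame: x ahead of the robot, y to its left, z up, the work surface at z = 0. Lengths are in mm, angles in degrees, forces in N, time in s.
With the tool pointing down it reaches from about 350 to 725 mm from the base axis. Payload 4.3 kg.
Tool frame: the origin (TCP) lies between the finger pads; the fingertips stand 19 mm ahead of it and the grasp point (between the pads) is the TCP; z points along the fingers, y is the line along which they close (so a half turn about z gives the same grasp; the last joint's range is limited). The gripper opens to 85 mm and grips with 20 to 120 N. Pads are 22 mm wide; open, the fingers measure 114 mm over their backs; the gripper's body (76 mm by 85 mm) begins 54 mm behind the grasp point. The pads swing forward as they close: fully open they stand 13 mm farther back than shut.
Start: joints at [64.039, 21.618, 4.641, 73.018, 0, 83.68], TCP at [193.28, 541.579, 250.329] pointing down, gripper open.
Joint ranges: [-156.06, 156.06], [-48.1, 94.91], [-58.44, 69.94], [-101.28, 121.22], [-78.64, 73.56], [-180, 180]. Speed limits (degrees/s): [147.25, 147.25, 180, 180, 180, 180].

INTERFACE

Orientations are given as a 3x3 rotation matrix whose columns are the frame's x, y, z axes.
In Python, from plant import robot, imaging, workorder gives the robot as it stands.
- The arm moves only by the tool move_arm, never from a script. Its argument "commands" is a list that holds one entry, the list of rows, each a list of 7 numbers: the shift along the tool's x, y, z in m, then the turn, a rotation vector about the tool's x, y, z in rad, then the opening, from 0 (shut) to 1 (fully open). A call has 1 to 8 rows; each row shifts and turns the commanded pose from where the row before left it, along the tool's axes as they then stand; what a row does not reach is not made up. A row lasts 1/10 s, in which the tool goes at most 50 mm and 8.59 degrees, less where a joint would pass 70% of its speed; a pose out of reach is approached as far as the arm can. A call is refused whole if a number of a shift passes 0.05 or a number of a turn 0.15, either way. A call with a gripper value outside its range is refused whole. The fingers move at their own pace and stop on an object; "squeeze" is the grip in N (left out, the last holds). Time passes only in rows, so rows that do not move let the fingers close. It gives the time, the measured TCP pose, the force, the opening and the grip force at its end, in the units of the state.
- robot.get_state(): the state, without advancing time (a new reading comes with each control period).
- imaging.grab_frame(name): name is "side" or "top"; returns a dict with "img" (384x512x3 uint8, red, green, blue), "mtx" (3x3 intrinsics, pixels), "k1" (the pictures are not rectified: a ray, as slopes to the right and down, at radius r is drawn at 1 + k1 r^2 times it, then the intrinsics apply), "R" (3x3) and "t" (3): a world point X has camera coordinates R X + t. Camera axes: x right, y down, z forward; pixel columns grow to the right and rows downward; lengths in mm; the calibration is good to about 2 mm. A picture is of the moment at which its call begins. There is no depth.
- workorder.sign_off(): hands the job in; it is judged then, once.
Trained networks look in a picture, given as the dict that the camera call returned (one of the last four; its "shot" number tells which), for a name from the list of things; names that differ only in an ending like _2 or _b are one class to them, and where a whole thing is asked for, a point or a joint stands for the part that bears it (a point fixed in the world has none). Each returns a list of dicts, best first, with "p" (0 to 1); they miss things now and then, are a little off and sometimes report something else, mostly with a low value. They report only what shows in the picture. A call takes as long as a camera call. They do not tell look-alikes from the thing itself.
- imaging.spot_in(picture, thing): "rect" ([left, top, right, bottom] in pixels, round what is visible of it).
- imaging.mark_of(picture, thing): "xy" ([column, row] in pixels: a listed point, or the origin of a listed thing).
The state is a dict: "t": time; "joints": joint angles; "joint_vel": joint speeds; "tau": joint torques, N m; "ee_pos": TCP position; "ee_rot": TCP orientation; "contact_force": force on the tool from outside, world axes, zero at the start; "wrist_torque": the same for the moment, N m; "grip_width": finger opening in mm; "finger_force": force on a finger pad.
Only numpy, scipy, OpenCV 4.12 (cv2) and the standard library are available. Lean on these libraries where they do the work, as an engineer would, in place of code of your own. Each camera call takes 0.05 s, during which the arm holds its last target. There are 200 camera calls.

## Working session

There is one attempt and no reset: what is moved stays moved. The work goes in short steps, Python scripts to look and compute and a tool call to move; the robot and the scene stay as the last step left them, time stands still between calls to the robot, and variables do not carry over. Pictures are saved under pics/ and viewed, at most 10 in all, crops included, and the job is handed in when it is done.

Besides the shell and the picture viewer there is one more tool, called after ">>>" by a JSON object that holds its "api" and its "payload". move_arm: Moves the arm, as the interface text tells. Its arguments: {"type":"object","properties":{"commands":{"type":"array"},"squeeze":{"type":"number"}},"required":["commands"]}

```bash
ls; mkdir -p pics; cat > h.py <<'E'
import numpy as np, cv2
from plant import robot, imaging, workorder
def ray(f,px):
    K=f["mtx"];K=np.array(K);d=np.array([(px[0]-K[0,2])/K[0,0],(px[1]-K[1,2])/K[1,1]])
    u=d.copy()
    for _ in range(20): u=d/(1+f["k1"]*(u@u))
    R=np.array(f["R"]);t=np.array(f["t"]).ravel()
    return -R.T@t, R.T@np.array([u[0],u[1],1])
def atz(f,px,z):
    c,d=ray(f,px); return c+d*(z-c[2])/d[2]
def tri(f1,p1,f2,p2):
    a,d=ray(f1,p1);b,e=ray(f2,p2);d/=np.linalg.norm(d);e/=np.linalg.norm(e)
    s=np.linalg.lstsq(np.c_[d,-e],b-a,rcond=None)[0]
    p,q=a+s[0]*d,b+s[1]*e
    return (p+q)/2,np.linalg.norm(p-q)
def proj(f,X):
    R=np.array(f["R"]);c=R@np.array(X)+np.array(f["t"]).ravel();u=c[:2]/c[2];u=u*(1+f["k1"]*(u@u));K=np.array(f["mtx"])
    return np.array([K[0,0]*u[0]+K[0,2],K[1,1]*u[1]+K[1,2]])
E
cat > a.py <<'E'
from h import *
np.set_printoptions(precision=1,suppress=True)
F={n:imaging.grab_frame(n) for n in("side","top")}
for n,f in F.items():
    cv2.imwrite(f"pics/{n}0.png",f["img"][:,:,::-1]); print(n,"cam",-np.array(f["R"]).T@np.array(f["t"]).ravel())
Z=dict(press=0,press_front=18,stem_mark=147,press_knob=198,weight_c=8,weight_mouth=8,small_weight_c=6,mug=0,dropper=0,dish=0)
for k,z in Z.items():
    for n,f in F.items():
        for d in imaging.mark_of(f,k)[:3]: print(k,n,round(d["p"],2),np.array(d["xy"]),atz(f,d["xy"],z))
print(robot.get_state())
E
python3 a.py
```

```text
pics
side cam [ 292.2 -553.   999.8]
top cam [ 297.8  142.3 1751.5]
press side 0.94 [156.7 191.3] [189.9 362.5   0. ]
press side 0.93 [274.6 222.3] [537.  142.2   0. ]
press side 0.89 [188.6 135.3] [333.7 617.2   0. ]
press top 0.94 [244.1 168. ] [536.  157.8   0. ]
press top 0.75 [189.  264.8] [188.7 357.9   0. ]
press top 0.55 [122. 229.] [317.9 601.7   0. ]
press_front side 0.94 [167.  134.5] [254.7 621.   18. ]
press_front side 0.64 [248.5 221. ] [455.9 154.3  18. ]
press_front top 0.66 [115.4 240.6] [276.4 620.4  18. ]
press_front top 0.64 [240.1 187.8] [462.2 172.6  18. ]
press_front top 0.52 [218.1 214. ] [369.  251.8  18. ]
stem_mark side 0.91 [150.7 158.2] [199.  368.5 147. ]
stem_mark side 0.62 [274.  192.1] [529.1 142.7 147. ]
stem_mark side 0.56 [185.2 110.1] [334.6 579.9 147. ]
stem_mark top 0.97 [252.3 162.5] [534.2 129.1 147. ]
stem_mark top 0.85 [107.1 222.4] [338.3 613.7 147. ]
stem_mark top 0.84 [182.8 265.5] [195.6 360.2 147. ]
press_knob side 0.92 [181.   93.6] [330.2 606.8 198. ]
press_knob side 0.62 [278.3 178.9] [539.8 144.3 198. ]
press_knob side 0.61 [150.7 1
[... 697 characters left out ...]
per top 0.42 [218.7 214.1] [369.4 250.7   0. ]
dish side 0.67 [381.8 301.7] [ 745.6 -187.9    0. ]
dish top 0.79 [334.3 113.1] [ 736.7 -175.7    0. ]
dish top 0.4 [244.2 168.8] [533.  157.5   0. ]
dish top 0.27 [356.3 183.7] [ 474.9 -248.3    0. ]
{'t': 1.1, 'joints': array([64. , 21.6,  4.6, 73. ,  0. , 83.7]), 'joint_vel': array([ 0.1, -0. , -0.1,  0. ,  0. , -0. ]), 'tau': array([ -0. , -46.4,  27. ,   0. ,   0. ,   0. ]), 'ee_pos': array([193.3, 541.6, 250.3]), 'ee_rot': array([[-0.9,  0.3,  0. ],
       [ 0.3,  0.9,  0. ],
       [ 0. ,  0. , -1. ]]), 'contact_force': array([-0.4, -0.3,  0.3]), 'wrist_torque': array([-0., -0.,  0.]), 'finger_force': 0.0, 'grip_width': 85.42197278588301}
```

```bash
python3 - <<'E'
import cv2,numpy as np
s=cv2.imread("pics/side0.png");t=cv2.imread("pics/top0.png")
a=cv2.resize(s[60:380,110:430],(400,400)); 
a=cv2.resize(s[70:220,120:320],(800,600),interpolation=cv2.INTER_CUBIC);cv2.imwrite("pics/s1.png",a)
b=cv2.resize(t[80:290,90:390],(800,560),interpolation=cv2.INTER_CUBIC);cv2.imwrite("pics/t1.png",b)
E
```

```text
(no output)
```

View pics/side0.png

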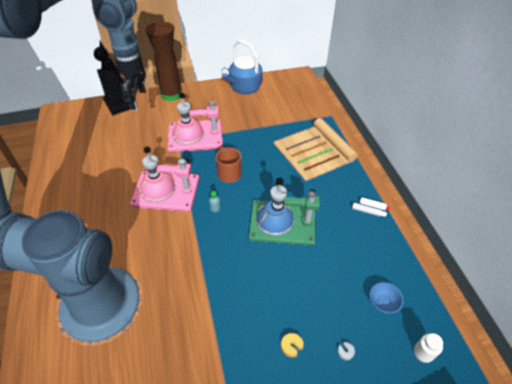

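View pics/t1.png

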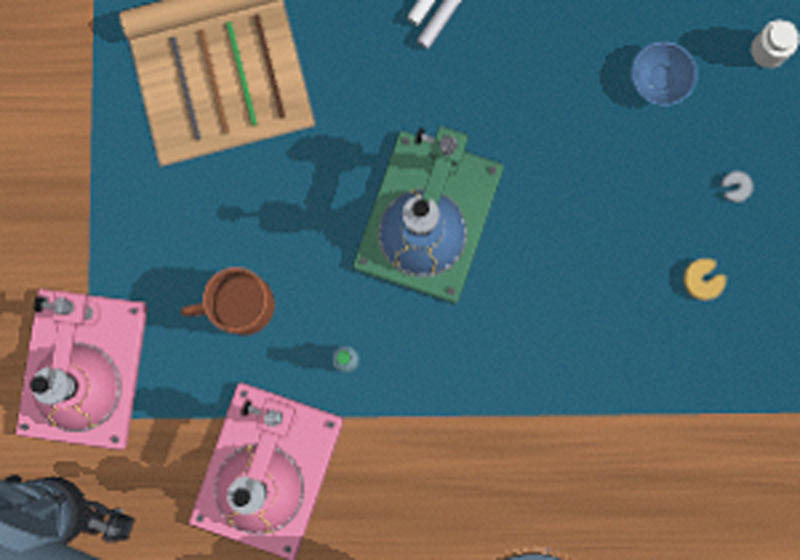

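View pics/s1.png

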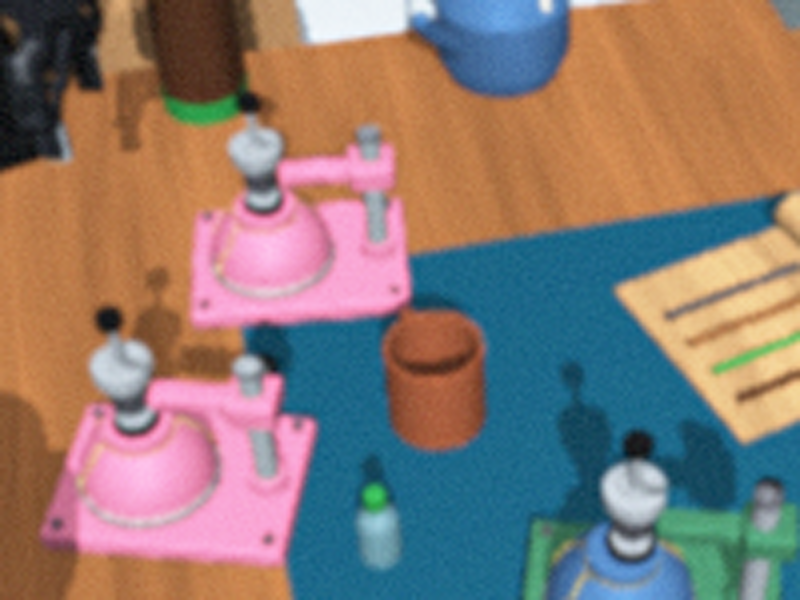

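Green press is at top-crop (429,216), knob at (421,208), and its column is towards the upper right. The brass weight at (705,279) has its slot pointing up-right. I'll fit models to the colour masks for precise poses.

```bash
cat > fit.py <<'E'
from h import *
from scipy.optimize import minimize
np.set_printoptions(precision=2,suppress=True)
def disc_poly(x,y,yaw,z,r=27.):
    h=5.25; fl=11.5; a0=np.arcsin(fl/r); a=np.linspace(a0,2*np.pi-a0,80)
    P=[(r*np.cos(t),r*np.sin(t)) for t in a]
    b=np.linspace(-np.pi/2,-3*np.pi/2,20)
    P+= [(21,-h)]+[(h*np.cos(t),h*np.sin(t)) for t in b]+[(21,h)]
    P=np.array(P);c,s=np.cos(yaw),np.sin(yaw)
    return np.c_[x+c*P[:,0]-s*P[:,1],y+s*P[:,0]+c*P[:,1],np.full(len(P),z)]
def render(f,poly,box,S=8):
    l,t,r,b=box; q=np.array([proj(f,p) for p in poly])
    m=np.zeros(((b-t)*S,(r-l)*S),np.float32)
    cv2.fillPoly(m,[np.round(((q-[l,t]+.5)*S-.5)*16).astype(np.int32)],1.,shift=4)
    return m
def fit_weight(F,x0,zt=16,th=16,zl=None):
    D=[]
    for f in F:
        c=proj(f,[x0[0],x0[1],zt]).astype(int);box=(c[0]-18,c[1]-18,c[0]+18,c[1]+18)
        im=f["img"][box[1]:box[3],box[0]:box[2]].astype(np.float32)
        y=np.clip((im[...,0]-im[...,2])/ 130.,0,1.5)   # brass: red >> blue
        y=y/np.percentile(y,97); D.append((f,box,np.clip(y,0,1)))
    def cost(p):
        e=0
        for f,box,y in D:
            m=np.maximum(render(f,disc_poly(p[0],p[1],p[2],zt),box),render(f,disc_poly(p[0],p[1],p[2],zt-th),box))
            m=cv2.GaussianBlur(m,(0,0),4);m=cv2.resize(m,None,fx=1/8,fy=1/8,interpolation=cv2.INTER_AREA)
            e+=((m-y)**2).sum()
        return e
    best=min(([minimize(cost,[x0[0],x0[1],w],method="Nelder-Mead",options=dict(initial_simplex=[[x0[0],x0[1],w],[x0[0]+6,x0[1],w],[x0[0],x0[1]+6,w],[x0[0],x0[1],w+.4]])) for w in x0[2]]),key=lambda r:r.fun)
    return best.x,best.fun
E
cat > b.py <<'E'
from fit import *
F={n:imaging.grab_frame(n) for n in("side","top")};s,t=F["side"],F["top"]
W=np.radians([-90,-60,-30,0,-120])
for n,fs in (("both",[s,t]),("side",[s]),("top",[t])):
    x,e=fit_weight(fs,[470,-240,W]);print("weight",n,x[:2],np.degrees(x[2]),e)
# knob dark blobs
K=[]
for f in (s,t):
    c=proj(f,[537,145,191]).astype(int)
    w=10;im=f["img"][c[1]-w:c[1]+w,c[0]-w:c[0]+w].astype(float).max(2)
    m=np.clip(70-im,0,50); n,l,st,cc=cv2.connectedComponentsWithStats((m>10).astype(np.uint8))
    k=1+np.argmin(np.linalg.norm(cc[1:]-w,axis=1)-.05*st[1:,4]); y,x=np.nonzero(l==k);ww=m[y,x]
    p=np.array([(x*ww).sum(),(y*ww).sum()])/ww.sum()+c-w; K.append(p);print("knob",p,st[k,4],atz(f,p,191))
print("knob tri",tri(s,K[0],t,K[1]))
# base plate in top: green mask quad; fit pose at z=18
def fitbase(fs):
    D=[]
    for f in fs:
        im=f["img"].astype(float);g=((im[...,1]>im[...,2]+15)&(im[...,1]>im[...,0]+25)).astype(np.float32)
        c=proj(f,[545,145,18]).astype(int);b=(c[0]-50,c[1]-50,c[0]+50,c[1]+50);D.append((f,b,g[b[1]:b[3],b[0]:b[2]]))
    def cost(p):
        c_,s_=np.cos(p[2]),np.sin(p[2]);e=0
        for f,b,g in D:
            P=np.array([[-75,-75],[125,-75],[125,75],[-75,75]],float)
            q=np.array([[p[0]+c_*u-s_*v,p[1]+s_*u+c_*v,18] for u,v in P])
            m=cv2.resize(render(f,q,b,4),None,fx=.25,fy=.25,interpolation=cv2.INTER_AREA)
            e+=(np.abs(m-g)).sum()
        return e
    r=min((minimize(cost,[530,145,w],method="Nelder-Mead",options=dict(initial_simplex=[[530,145,w],[545,145,w],[530,160,w],[530,145,w+.2]])) for w in (-.5,-.3,-.1)),key=lambda r:r.fun)
    print("press origin",r.x[:2],np.degrees(r.x[2]),r.fun)
fitbase([t]);fitbase([s]);fitbase([s,t])
E
python3 b.py
```

```text
weight both [ 471.1  -237.99] -57.429561940382804 14.448888778686523
weight side [ 470.75 -238.19] -57.55311580544877 5.380460739135742
weight top [ 472.44 -237.74] -57.659347456550755 5.2663984298706055
knob [279.   180.98] 35 [541.57 142.4  191.  ]
knob [247.37 157.79] 25 [543.29 145.27 191.  ]
knob tri (array([543.25, 145.38, 187.51]), np.float64(1.1861149681739))
press origin [536.5  143.55] -19.16493952892393 1054.75
press origin [532.49 134.06] -18.940000275134892 1426.6875
press origin [535.47 141.01] -18.714524870315163 2620.375
```

```bash
cat > plan.py <<'E'
# usage: plan.py  x,y,z,a,n  ...   (world TCP mm, yaw of tool x in deg, rows) from measured pose; tool kept upright
import sys; from h import *
from scipy.spatial.transform import Rotation as Ro
st=robot.get_state();p=np.array(st["ee_pos"]);R=np.array(st["ee_rot"])
print("t",round(st["t"],2),"p",p.round(1),"a",round(np.degrees(np.arctan2(R[1,0],R[0,0])),2),"tilt",R[:,2].round(3),"F",np.round(st["contact_force"],1),"w",round(st["grip_width"],1))
for s in sys.argv[1:]:
    x,y,z,a,n=map(float,s.split(","));n=int(n);a=np.radians(a)
    T=np.array([[np.cos(a),np.sin(a),0],[np.sin(a),-np.cos(a),0],[0,0,-1]])
    v=Ro.from_matrix(R.T@T).as_rotvec()/n; d=(np.array([x,y,z])-p)/n/1000
    for i in range(n):
        print([round(float(q),4) for q in np.r_[R.T@d,v]]); R=R@Ro.from_rotvec(v).as_matrix()
    p=np.array([x,y,z]);print("--")
E
python3 plan.py 430,150,250,122.5,10 471,-238,120,122.5,9
```

```text
t 1.2 p [193.3 541.6 250.3] a 160.36 tilt [ 0.  0. -1.] F [-0.   0.5 -0.1] w 85.5
[-0.0355, -0.0289, 0.0, 0.0, -0.0, 0.0661]
[-0.0373, -0.0265, 0.0, 0.0, -0.0, 0.0661]
[-0.039, -0.024, 0.0, 0.0, -0.0, 0.0661]
[-0.0405, -0.0214, 0.0, 0.0, -0.0, 0.0661]
[-0.0418, -0.0187, 0.0, 0.0, -0.0, 0.0661]
[-0.0429, -0.0159, 0.0, 0.0, -0.0, 0.0661]
[-0.0439, -0.013, 0.0, 0.0, -0.0, 0.0661]
[-0.0446, -0.0101, 0.0, 0.0, -0.0, 0.0661]
[-0.0452, -0.0071, 0.0, 0.0, -0.0, 0.0661]
[-0.0456, -0.0041, 0.0, 0.0, -0.0, 0.0661]
--
[-0.0388, -0.0193, 0.0144, 0.0, -0.0, 0.0]
[-0.0388, -0.0193, 0.0144, 0.0, -0.0, 0.0]
[-0.0388, -0.0193, 0.0144, 0.0, -0.0, 0.0]
[-0.0388, -0.0193, 0.0144, 0.0, -0.0, 0.0]
[-0.0388, -0.0193, 0.0144, 0.0, -0.0, 0.0]
[-0.0388, -0.0193, 0.0144, 0.0, -0.0, 0.0]
[-0.0388, -0.0193, 0.0144, 0.0, -0.0, 0.0]
[-0.0388, -0.0193, 0.0144, 0.0, -0.0, 0.0]
[-0.0388, -0.0193, 0.0144, 0.0, -0.0, 0.0]
--
```

>>> {"api": "move_arm", "payload": {"commands": [[[-0.036,-0.029,0,0,0,0.066,1],[-0.037,-0.0265,0,0,0,0.066,1],[-0.039,-0.024,0,0,0,0.066,1],[-0.0405,-0.021,0,0,0,0.066,1],[-0.042,-0.019,0,0,0,0.066,1],[-0.043,-0.016,0,0,0,0.066,1],[-0.044,-0.013,0,0,0,0.066,1],[-0.0445,-0.01,0,0,0,0.066,1]]]}}

```text
t: 2.0
ee_pos: [383.9, 226.4, 250.6]
ee_rot: [[-0.642, 0.766, 0.001], [0.766, 0.642, 0.0], [-0.0, 0.001, -1.0]]
contact_force: [-0.1, 1.0, -0.2]
grip_width: 85.5
finger_force: 0.0
```

>>> {"api": "move_arm", "payload": {"commands": [[[-0.045,-0.007,0,0,0,0.066,1],[-0.0455,-0.004,0,0,0,0.066,1],[-0.039,-0.019,0.014,0,0,0,1],[-0.039,-0.019,0.014,0,0,0,1],[-0.039,-0.019,0.014,0,0,0,1],[-0.039,-0.019,0.014,0,0,0,1],[-0.039,-0.019,0.014,0,0,0,1],[-0.039,-0.019,0.014,0,0,0,1]]]}}

```text
t: 2.8
ee_pos: [460.4, -110.4, 166.0]
ee_rot: [[-0.538, 0.843, 0.001], [0.843, 0.538, -0.0], [-0.0, 0.001, -1.0]]
contact_force: [0.3, 0.2, 0.2]
grip_width: 85.4
finger_force: 0.0
```

>>> {"api": "move_arm", "payload": {"commands": [[[-0.039,-0.019,0.014,0,0,0,1],[-0.039,-0.019,0.014,0,0,0,1],[-0.039,-0.019,0.014,0,0,0,1],[0,0,0,0,0,0,1],[0,0,0,0,0,0,1]]]}}

```text
t: 3.3
ee_pos: [474.8, -238.4, 123.8]
ee_rot: [[-0.536, 0.844, -0.001], [0.844, 0.536, 0.001], [0.001, -0.0, -1.0]]
contact_force: [1.3, 0.4, 0.1]
grip_width: 85.5
finger_force: 0.0
```

```bash
python3 plan.py 471.2,-238,60,122.5,2 471.2,-238,19,122.5,2
```

```text
t 3.3 p [ 474.8 -238.4  123.8] a 122.43 tilt [-0.001  0.001 -1.   ] F [1.3 0.4 0.1] w 85.5
[0.0011, -0.0014, 0.0319, -0.0, -0.0007, -0.0006]
[0.0011, -0.0014, 0.0319, -0.0, -0.0007, -0.0006]
--
[0.0, 0.0, 0.0205, -0.0, -0.0, -0.0]
[0.0, 0.0, 0.0205, -0.0, -0.0, -0.0]
--
```

>>> {"api": "move_arm", "payload": {"commands": [[[0.0011,-0.0014,0.032,0,0,0,1],[0.0011,-0.0014,0.032,0,0,0,1],[0,0,0.021,0,0,0,1],[0,0,0.02,0,0,0,1],[0,0,0,0,0,0,1],[0,0,0,0,0,0,0],[0,0,0,0,0,0,0],[0,0,0,0,0,0,0]]], "squeeze": 40}}

```text
t: 4.1
ee_pos: [472.8, -237.9, 21.3]
ee_rot: [[-0.538, 0.843, 0.002], [0.843, 0.538, -0.002], [-0.003, 0.001, -1.0]]
contact_force: [-0.6, 0.6, 4.7]
grip_width: 52.4
finger_force: 41.5
```

>>> {"api": "move_arm", "payload": {"commands": [[[0,0,0,0,0,0,0],[0,0,0,0,0,0,0],[0,0,0,0,0,0,0],[0,0,0,0,0,0,0]]]}}

```text
t: 4.5
ee_pos: [472.8, -237.9, 21.3]
ee_rot: [[-0.538, 0.843, 0.003], [0.843, 0.538, -0.001], [-0.002, 0.002, -1.0]]
contact_force: [-0.9, 1.5, 5.0]
grip_width: 52.0
finger_force: 41.5
```

```bash
python3 plan.py
```

```text
t 4.5 p [ 472.8 -237.9   21.3] a 122.56 tilt [ 0.003 -0.001 -1.   ] F [-0.9  1.5  5. ] w 52.0
```

```bash
python3 plan.py 472.8,-237.9,174,122.5,5 477,168,176,161,12
```

```text
t 4.5 p [ 472.8 -237.9   21.3] a 122.56 tilt [ 0.003 -0.001 -1.   ] F [-0.9  1.5  5. ] w 52.0
[-0.0001, 0.0, -0.0305, 0.0003, 0.0005, 0.0002]
[-0.0001, 0.0, -0.0305, 0.0003, 0.0005, 0.0002]
[-0.0, 0.0, -0.0305, 0.0003, 0.0005, 0.0002]
[-0.0, 0.0, -0.0305, 0.0003, 0.0005, 0.0002]
[-0.0, 0.0, -0.0305, 0.0003, 0.0005, 0.0002]
--
[0.0283, 0.0185, -0.0002, 0.0, 0.0, -0.056]
[0.0273, 0.02, -0.0002, 0.0, 0.0, -0.056]
[0.0261, 0.0215, -0.0002, 0.0, 0.0, -0.056]
[0.0249, 0.0229, -0.0002, 0.0, 0.0, -0.056]
[0.0235, 0.0243, -0.0002, 0.0, 0.0, -0.056]
[0.0221, 0.0256, -0.0002, 0.0, 0.0, -0.056]
[0.0207, 0.0268, -0.0002, 0.0, 0.0, -0.056]
[0.0191, 0.0279, -0.0002, 0.0, 0.0, -0.056]
[0.0175, 0.0289, -0.0002, 0.0, 0.0, -0.056]
[0.0159, 0.0299, -0.0002, 0.0, 0.0, -0.056]
[0.0142, 0.0307, -0.0002, 0.0, 0.0, -0.056]
[0.0125, 0.0314, -0.0002, 0.0, 0.0, -0.056]
--
```

>>> {"api": "move_arm", "payload": {"commands": [[[0,0,-0.02,0,0,0,0],[0,0,-0.034,0,0,0,0],[0,0,-0.034,0,0,0,0],[0,0,-0.034,0,0,0,0],[0,0,-0.034,0,0,0,0],[0,0,0,0,0,0,0],[0.028,0.0185,0,0,0,-0.056,0],[0.027,0.02,0,0,0,-0.056,0]]]}}

```text
t: 5.3
ee_pos: [472.6, -170.0, 175.2]
ee_rot: [[-0.629, 0.778, 0.001], [0.778, 0.629, 0.0], [-0.0, 0.001, -1.0]]
contact_force: [0.5, 0.2, -2.8]
grip_width: 52.0
finger_force: 43.6
```

>>> {"api": "move_arm", "payload": {"commands": [[[0.026,0.0215,0,0,0,-0.056,0],[0.025,0.023,0,0,0,-0.056,0],[0.0235,0.0245,0,0,0,-0.056,0],[0.022,0.0255,0,0,0,-0.056,0],[0.0205,0.027,0,0,0,-0.056,0],[0.019,0.028,0,0,0,-0.056,0],[0.0175,0.029,0,0,0,-0.056,0],[0.016,0.03,0,0,0,-0.056,0]]]}}

```text
t: 6.1
ee_pos: [475.1, 102.0, 174.8]
ee_rot: [[-0.905, 0.426, -0.001], [0.426, 0.905, 0.0], [0.001, -0.0, -1.0]]
contact_force: [0.8, -0.4, -2.4]
grip_width: 52.7
finger_force: 43.6
```

>>> {"api": "move_arm", "payload": {"commands": [[[0.014,0.0305,0,0,0,-0.056,0],[0.0125,0.0315,0,0,0,-0.056,0],[0,0,0,0,0,0,0],[0,0,0,0,0,0,0],[0,0,0,0,0,0,0]]]}}

```text
t: 6.6
ee_pos: [476.2, 167.3, 174.9]
ee_rot: [[-0.945, 0.326, -0.001], [0.326, 0.945, -0.001], [0.001, -0.001, -1.0]]
contact_force: [-0.3, -1.1, -3.4]
grip_width: 52.4
finger_force: 43.7
```

```bash
cat > look.py <<'E'
import sys; from fit import *
st=robot.get_state();p=st["ee_pos"];R=st["ee_rot"];print(p,R[:,2],st["contact_force"],st["grip_width"])
s,t=(imaging.grab_frame(n) for n in("side","top"))
c=proj(s,[525,155,165]).astype(int);a=s["img"][c[1]-38:c[1]+37,c[0]-50:c[0]+50,::-1]
c=proj(t,[525,155,165]).astype(int);b=t["img"][c[1]-38:c[1]+37,c[0]-50:c[0]+50,::-1]
q=np.hstack([a,b]);cv2.imwrite(f"pics/{sys.argv[1]}.png",cv2.resize(q,(800,300),interpolation=cv2.INTER_CUBIC))
for n in("weight_c","weight_mouth","press_knob","stem_mark"):
    for nm,f in(("s",s),("t",t)):
        print(n,nm,[(round(d["p"],2),np.array(d["xy"]),atz(f,d["xy"],{"weight_c":p[2]-13.3,"weight_mouth":p[2]-13.3,"press_knob":198,"stem_mark":147}[n])) for d in imaging.mark_of(f,n)[:2]])
E
python3 look.py l1
```

```text
[476.23 167.27 174.91] [-0. -0. -1.] [-0.28 -1.11 -3.42] 52.39750995430947
weight_c s [(0.42, array([253.2, 184.1]), array([475.93, 174.19, 161.61]))]
weight_c t [(0.18, array([253.4, 160.9]), array([537.35, 125.5 , 161.61]))]
weight_mouth s [(0.44, array([265.4, 190.1]), array([503.62, 143.85, 161.61]))]
weight_mouth t [(0.71, array([215.2, 213.5]), array([364.81, 252.18, 161.61]))]
press_knob s [(0.9, array([147.6, 148.3]), array([198.9 , 358.09, 198.  ])), (0.76, array([281.1, 177.1]), array([549.21, 148.89, 198.  ]))]
press_knob t [(0.74, array([103.7, 226.3]), array([324.55, 609.6 , 198.  ])), (0.68, array([182.1, 270.3]), array([183.74, 355.5 , 198.  ]))]
stem_mark s [(0.87, array([276.6, 195.2]), array([532.97, 129.79, 147.  ])), (0.71, array([150.9, 157.2]), array([199.97, 372.8 , 147.  ]))]
stem_mark t [(0.92, array([253.2, 162.3]), array([534.85, 126.06, 147.  ])), (0.88, array([110.1, 224.8]), array([330.31, 603.4 , 147.  ]))]
```

View pics/l1.png

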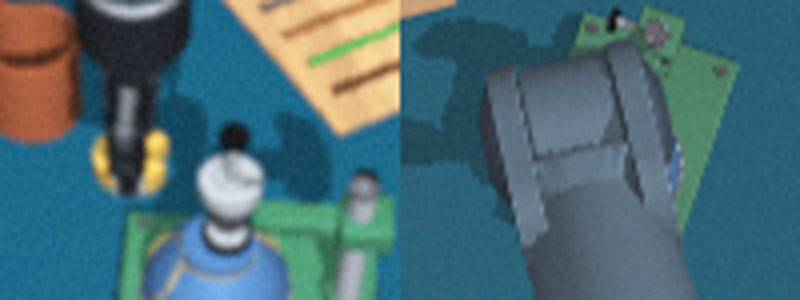

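>>> {"api": "move_arm", "payload": {"commands": [[[-0.014,0,0,0,0,0,0],[-0.014,0,0,0,0,0,0],[-0.012,0.0008,0,0,0,0,0],[-0.004,0,0,0,0,0,0],[-0.002,0,0,0,0,0,0],[0,0,0,0,0,0,0]]]}}

```text
t: 7.7
ee_pos: [520.5, 153.8, 175.1]
ee_rot: [[-0.946, 0.325, -0.001], [0.325, 0.946, 0.0], [0.001, -0.0, -1.0]]
contact_force: [0.3, -0.7, -2.2]
grip_width: 52.3
finger_force: 43.7
```

>>> {"api": "move_arm", "payload": {"commands": [[[-0.002,0,0,0,0,0,0],[-0.002,0,0,0,0,0,0],[0,0,0,0,0,0,0]]]}}

```text
t: 8.0
ee_pos: [524.2, 152.6, 175.4]
ee_rot: [[-0.946, 0.325, 0.0], [0.325, 0.946, 0.0], [-0.0, 0.0, -1.0]]
contact_force: [-0.4, 0.4, -2.9]
grip_width: 52.6
finger_force: 43.7
```

```bash
python3 look.py l2; python3 - <<'E'
from fit import *
s=imaging.grab_frame("side")
p=robot.get_state()["ee_pos"]
print(proj(s,[p[0],p[1],p[2]-13.3]),proj(s,[543.3,145.4,191]),proj(s,[543.3,145.4,169]))
E
```

```text
[524.24 152.57 175.36] [ 0.  0. -1.] [-0.4   0.43 -2.9 ] 52.63754188834167
weight_c s [(0.55, array([271.5, 188.9]), array([521.35, 143.58, 162.06]))]
weight_c t []
weight_mouth s [(0.66, array([282.8, 186.1]), array([555.32, 145.85, 162.06])), (0.17, array([246.4, 218.4]), array([428.52,  60.2 , 162.06]))]
weight_mouth t []
press_knob s [(0.63, array([182. ,  94.2]), array([333.11, 602.49, 198.  ])), (0.57, array([147.6, 147.4]), array([199.19, 362.05, 198.  ]))]
press_knob t [(0.72, array([104.5, 224.1]), array([331.61, 607.1 , 198.  ])), (0.65, array([180. , 267.7]), array([191.96, 362.2 , 198.  ]))]
stem_mark s [(0.97, array([152.2, 161.2]), array([202.46, 354.11, 147.  ])), (0.95, array([183. , 106.7]), array([329.64, 601.05, 147.  ]))]
stem_mark t [(0.93, array([181.4, 265.3]), array([196.29, 364.82, 147.  ])), (0.57, array([108.9, 224.7]), array([330.66, 607.46, 147.  ]))]
[271.6 186.4] [279.29 180.09] [278.9  185.36]
```

View pics/l2.png

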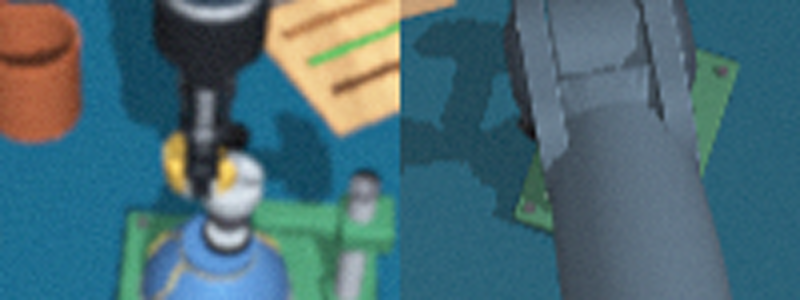

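The side view shows the brass weight (190,165) just entering under the knob (235,135) with no contact force. I'll continue in small steps.

>>> {"api": "move_arm", "payload": {"commands": [[[-0.0015,0,0,0,0,0,0],[-0.0015,0,0,0,0,0,0],[0,0,0,0,0,0,0]]]}}

```text
t: 8.85
ee_pos: [526.9, 151.2, 175.0]
ee_rot: [[-0.946, 0.325, -0.001], [0.325, 0.946, -0.001], [0.0, -0.001, -1.0]]
contact_force: [-1.3, -1.2, -2.6]
grip_width: 52.3
finger_force: 43.7
```

>>> {"api": "move_arm", "payload": {"commands": [[[-0.0015,0,0,0,0,0,0],[-0.0015,0,0,0,0,0,0],[0,0,0,0,0,0,0]]]}}

```text
t: 9.15
ee_pos: [529.9, 150.3, 175.2]
ee_rot: [[-0.946, 0.325, -0.0], [0.325, 0.946, -0.0], [0.0, -0.001, -1.0]]
contact_force: [-1.6, -2.4, -3.2]
grip_width: 51.9
finger_force: 43.7
```

>>> {"api": "move_arm", "payload": {"commands": [[[0,-0.001,0,0,0,0,0],[0,0,0,0,0,0,0],[0,0,0,0,0,0,0]]]}}

```text
t: 9.45
ee_pos: [530.0, 149.9, 175.5]
ee_rot: [[-0.946, 0.325, 0.001], [0.325, 0.946, 0.001], [-0.001, 0.001, -1.0]]
contact_force: [-0.9, -0.3, -2.9]
grip_width: 52.3
finger_force: 43.7
```

>>> {"api": "move_arm", "payload": {"commands": [[[-0.0015,0,0,0,0,0,0],[-0.0015,0,0,0,0,0,0],[0,0,0,0,0,0,0]]]}}

```text
t: 9.75
ee_pos: [532.9, 148.8, 175.5]
ee_rot: [[-0.946, 0.325, 0.001], [0.325, 0.946, 0.0], [-0.001, 0.001, -1.0]]
contact_force: [0.5, 0.6, -2.7]
grip_width: 52.0
finger_force: 43.7
```

>>> {"api": "move_arm", "payload": {"commands": [[[-0.0015,0,0,0,0,0,0],[-0.0015,0,0,0,0,0,0],[0,0,0,0,0,0,0]]]}}

```text
t: 10.05
ee_pos: [535.6, 147.7, 175.3]
ee_rot: [[-0.946, 0.325, 0.0], [0.325, 0.946, 0.0], [-0.0, 0.0, -1.0]]
contact_force: [-0.1, -0.7, -2.6]
grip_width: 52.2
finger_force: 43.7
```

>>> {"api": "move_arm", "payload": {"commands": [[[-0.0015,0,0,0,0,0,0],[0,0,0,0,0,0,0]]]}}

```text
t: 10.25
ee_pos: [536.9, 147.2, 175.3]
ee_rot: [[-0.946, 0.325, 0.0], [0.325, 0.946, 0.0], [-0.0, 0.0, -1.0]]
contact_force: [0.2, -0.1, -2.3]
grip_width: 52.2
finger_force: 43.7
```

>>> {"api": "move_arm", "payload": {"commands": [[[-0.001,0,0,0,0,0,0],[0,0,0,0,0,0,0]]]}}

```text
t: 10.45
ee_pos: [537.8, 146.9, 175.3]
ee_rot: [[-0.946, 0.325, 0.0], [0.325, 0.946, 0.0], [-0.0, 0.0, -1.0]]
contact_force: [0.2, 0.2, -2.3]
grip_width: 52.1
finger_force: 43.7
```

>>> {"api": "move_arm", "payload": {"commands": [[[-0.001,0,0,0,0,0,0],[0,0,0,0,0,0,0]]]}}

```text
t: 10.65
ee_pos: [538.7, 146.6, 175.3]
ee_rot: [[-0.946, 0.325, 0.0], [0.325, 0.946, 0.0], [-0.0, 0.0, -1.0]]
contact_force: [-0.3, 0.6, -2.0]
grip_width: 52.3
finger_force: 43.7
```

>>> {"api": "move_arm", "payload": {"commands": [[[-0.001,0,0,0,0,0,0],[0,0,0,0,0,0,0]]]}}

```text
t: 10.85
ee_pos: [539.7, 146.2, 175.3]
ee_rot: [[-0.946, 0.325, 0.0], [0.325, 0.946, 0.0], [-0.0, 0.0, -1.0]]
contact_force: [0.4, 0.1, -2.1]
grip_width: 51.9
finger_force: 43.7
```

>>> {"api": "move_arm", "payload": {"commands": [[[-0.0007,0,0,0,0,0,0],[0,0,0,0,0,0,0]]]}}

```text
t: 11.05
ee_pos: [540.3, 146.0, 175.3]
ee_rot: [[-0.946, 0.325, 0.0], [0.325, 0.946, 0.0], [-0.0, 0.0, -1.0]]
contact_force: [-1.1, -0.1, -3.3]
grip_width: 52.5
finger_force: 43.7
```

>>> {"api": "move_arm", "payload": {"commands": [[[-0.0007,0,0,0,0,0,0],[0,0,0,0,0,0,0]]]}}

```text
t: 11.25
ee_pos: [540.9, 145.8, 175.3]
ee_rot: [[-0.946, 0.325, 0.0], [0.325, 0.946, 0.0], [-0.0, 0.0, -1.0]]
contact_force: [-0.4, -0.3, -2.7]
grip_width: 52.3
finger_force: 43.7
```

>>> {"api": "move_arm", "payload": {"commands": [[[-0.0005,0,0,0,0,0,0],[0,0,0,0,0,0,0]]]}}

```text
t: 11.45
ee_pos: [541.4, 145.6, 175.3]
ee_rot: [[-0.946, 0.325, 0.0], [0.325, 0.946, 0.0], [-0.0, 0.0, -1.0]]
contact_force: [-0.8, -0.1, -2.8]
grip_width: 52.0
finger_force: 43.7
```

>>> {"api": "move_arm", "payload": {"commands": [[[-0.0005,0,0,0,0,0,0],[0,0,0,0,0,0,0]]]}}

```text
t: 11.65
ee_pos: [541.9, 145.5, 175.3]
ee_rot: [[-0.946, 0.325, 0.0], [0.325, 0.946, 0.0], [-0.0, 0.0, -1.0]]
contact_force: [0.1, 0.4, -2.5]
grip_width: 52.4
finger_force: 43.7
```

>>> {"api": "move_arm", "payload": {"commands": [[[-0.0005,0,0,0,0,0,0],[0,0,0,0,0,0,0]]]}}

```text
t: 11.85
ee_pos: [542.3, 145.3, 175.3]
ee_rot: [[-0.946, 0.325, 0.0], [0.325, 0.946, 0.0], [-0.0, 0.0, -1.0]]
contact_force: [0.1, 0.3, -2.6]
grip_width: 52.3
finger_force: 43.7
```

>>> {"api": "move_arm", "payload": {"commands": [[[-0.0005,0,0,0,0,0,0],[0,0,0,0,0,0,0]]]}}

```text
t: 12.05
ee_pos: [542.8, 145.1, 175.3]
ee_rot: [[-0.946, 0.325, 0.0], [0.325, 0.946, 0.0], [-0.0, 0.0, -1.0]]
contact_force: [0.2, 0.1, -2.4]
grip_width: 52.1
finger_force: 43.7
```

>>> {"api": "move_arm", "payload": {"commands": [[[-0.0005,0,0,0,0,0,0],[0,0,0,0,0,0,0]]]}}

```text
t: 12.25
ee_pos: [543.3, 145.0, 175.3]
ee_rot: [[-0.946, 0.325, 0.0], [0.325, 0.946, 0.0], [-0.0, 0.0, -1.0]]
contact_force: [0.1, -0.3, -2.5]
grip_width: 52.4
finger_force: 43.7
```

>>> {"api": "move_arm", "payload": {"commands": [[[-0.0005,0,0,0,0,0,0],[0,0,0,0,0,0,0]]]}}

```text
t: 12.45
ee_pos: [543.7, 144.8, 175.3]
ee_rot: [[-0.946, 0.325, 0.0], [0.325, 0.946, 0.0], [-0.0, 0.0, -1.0]]
contact_force: [0.3, 0.0, -3.0]
grip_width: 52.0
finger_force: 43.7
```

>>> {"api": "move_arm", "payload": {"commands": [[[-0.0004,0,0,0,0,0,0],[0,0,0,0,0,0,0]]]}}

```text
t: 12.65
ee_pos: [544.1, 144.7, 175.3]
ee_rot: [[-0.946, 0.325, 0.0], [0.325, 0.946, 0.0], [-0.0, 0.0, -1.0]]
contact_force: [0.2, 0.3, -2.4]
grip_width: 51.9
finger_force: 43.7
```

>>> {"api": "move_arm", "payload": {"commands": [[[-0.0004,0,0,0,0,0,0],[0,0,0,0,0,0,0]]]}}

```text
t: 12.85
ee_pos: [544.5, 144.6, 175.3]
ee_rot: [[-0.946, 0.325, 0.0], [0.325, 0.946, 0.0], [0.0, 0.0, -1.0]]
contact_force: [0.0, 0.1, -2.1]
grip_width: 52.4
finger_force: 43.7
```

>>> {"api": "move_arm", "payload": {"commands": [[[-0.0004,0,0,0,0,0,0],[0,0,0,0,0,0,0]]]}}

```text
t: 13.05
ee_pos: [544.6, 144.4, 175.2]
ee_rot: [[-0.946, 0.325, -0.0], [0.325, 0.946, 0.0], [0.0, -0.0, -1.0]]
contact_force: [0.1, 0.1, -2.5]
grip_width: 52.4
finger_force: 43.7
```

>>> {"api": "move_arm", "payload": {"commands": [[[-0.0004,0,0,0,0,0,0],[0,0,0,0,0,0,0]]]}}

```text
t: 13.25
ee_pos: [544.7, 144.4, 175.2]
ee_rot: [[-0.946, 0.325, -0.001], [0.325, 0.946, 0.0], [0.001, -0.0, -1.0]]
contact_force: [-1.7, -0.2, -2.9]
grip_width: 52.4
finger_force: 43.7
```

>>> {"api": "move_arm", "payload": {"commands": [[[-0.0004,0,0,0,0,0,0],[0,0,0,0,0,0,0]]]}}

```text
t: 13.45
ee_pos: [545.0, 144.3, 175.1]
ee_rot: [[-0.946, 0.325, -0.001], [0.325, 0.946, 0.0], [0.001, -0.0, -1.0]]
contact_force: [-2.5, 1.3, -1.4]
grip_width: 52.2
finger_force: 43.8
```

Stem contact is felt at TCP x≈544.6, so it's home. I'll back off to concentric and lower gently.

>>> {"api": "move_arm", "payload": {"commands": [[[0.0012,0,0,0,0,0,0],[0.0008,0,0,0,0,0,0],[0,0,0.001,0,0,0,0],[0,0,0.001,0,0,0,0],[0,0,0.001,0,0,0,0],[0,0,0,0,0,0,0]]]}}

```text
t: 14.05
ee_pos: [543.7, 144.8, 172.1]
ee_rot: [[-0.946, 0.325, -0.0], [0.325, 0.946, 0.0], [0.0, 0.0, -1.0]]
contact_force: [-1.1, 0.3, -2.9]
grip_width: 52.0
finger_force: 43.7
```

>>> {"api": "move_arm", "payload": {"commands": [[[0,0,0.0005,0,0,0,0],[0,0,0.0005,0,0,0,0],[0,0,0,0,0,0,0]]]}}

```text
t: 14.35
ee_pos: [543.7, 144.8, 171.2]
ee_rot: [[-0.946, 0.325, -0.0], [0.325, 0.946, 0.0], [0.0, 0.0, -1.0]]
contact_force: [0.7, -0.4, -2.1]
grip_width: 52.2
finger_force: 43.7
```

>>> {"api": "move_arm", "payload": {"commands": [[[0,0,0.0005,0,0,0,0],[0,0,0.0005,0,0,0,0],[0,0,0,0,0,0,0]]]}}

```text
t: 14.65
ee_pos: [543.7, 144.8, 170.2]
ee_rot: [[-0.946, 0.325, -0.0], [0.325, 0.946, 0.0], [0.0, 0.0, -1.0]]
contact_force: [0.0, 0.4, -2.5]
grip_width: 52.1
finger_force: 43.7
```

>>> {"api": "move_arm", "payload": {"commands": [[[0,0,0.0005,0,0,0,0],[0,0,0,0,0,0,0]]]}}

```text
t: 14.85
ee_pos: [543.7, 144.8, 169.8]
ee_rot: [[-0.946, 0.325, -0.0], [0.325, 0.946, 0.0], [0.0, 0.0, -1.0]]
contact_force: [-0.5, -0.9, -2.7]
grip_width: 52.5
finger_force: 43.7
```

>>> {"api": "move_arm", "payload": {"commands": [[[0,0,0.0005,0,0,0,0],[0,0,0,0,0,0,0]]]}}

```text
t: 15.05
ee_pos: [543.6, 144.8, 169.2]
ee_rot: [[-0.946, 0.325, -0.0], [0.325, 0.946, 0.0], [0.0, 0.0, -1.0]]
contact_force: [-0.1, -0.9, -3.4]
grip_width: 52.2
finger_force: 43.7
```

>>> {"api": "move_arm", "payload": {"commands": [[[0,0,0.0004,0,0,0,0],[0,0,0,0,0,0,0]]]}}

```text
t: 15.25
ee_pos: [543.7, 144.8, 168.9]
ee_rot: [[-0.946, 0.325, -0.0], [0.325, 0.946, 0.0], [0.0, 0.0, -1.0]]
contact_force: [-0.8, 0.4, -2.2]
grip_width: 52.2
finger_force: 43.7
```

>>> {"api": "move_arm", "payload": {"commands": [[[0,0,0.0004,0,0,0,0],[0,0,0,0,0,0,0]]]}}

```text
t: 15.45
ee_pos: [543.6, 144.8, 168.4]
ee_rot: [[-0.946, 0.325, -0.0], [0.325, 0.946, 0.0], [0.0, 0.0, -1.0]]
contact_force: [-0.5, -0.1, -2.3]
grip_width: 52.4
finger_force: 43.7
```

>>> {"api": "move_arm", "payload": {"commands": [[[0,0,0.0003,0,0,0,0],[0,0,0,0,0,0,0]]]}}

```text
t: 15.65
ee_pos: [543.7, 144.8, 168.3]
ee_rot: [[-0.946, 0.325, 0.0], [0.325, 0.946, 0.0], [-0.0, 0.0, -1.0]]
contact_force: [-0.5, 0.3, -2.8]
grip_width: 52.2
finger_force: 43.7
```

>>> {"api": "move_arm", "payload": {"commands": [[[0,0,0.0003,0,0,0,0],[0,0,0,0,0,0,0]]]}}

```text
t: 15.85
ee_pos: [543.8, 144.9, 168.1]
ee_rot: [[-0.946, 0.325, 0.0], [0.325, 0.946, 0.0], [-0.0, 0.0, -1.0]]
contact_force: [-0.3, 0.3, -1.0]
grip_width: 52.1
finger_force: 43.9
```

>>> {"api": "move_arm", "payload": {"commands": [[[0.0003,0,-0.001,0,0,0,0],[0,0,0,0,0,-0.08,0],[0,0,0,0,0,-0.08,0],[0,0,0,0,0,0,0]]]}}

```text
t: 16.25
ee_pos: [543.3, 144.9, 168.8]
ee_rot: [[-0.985, 0.17, -0.0], [0.17, 0.985, 0.0], [0.0, 0.0, -1.0]]
contact_force: [0.5, 0.4, -2.5]
grip_width: 52.4
finger_force: 43.7
```

>>> {"api": "move_arm", "payload": {"commands": [[[0,0,0,0,0,-0.08,0],[0,0,0,0,0,-0.08,0],[0,0,0,0,0,0,0]]]}}

```text
t: 16.55
ee_pos: [543.4, 144.9, 168.8]
ee_rot: [[-1.0, 0.013, -0.0], [0.013, 1.0, 0.0], [0.0, 0.0, -1.0]]
contact_force: [-0.4, 0.3, -2.5]
grip_width: 52.3
finger_force: 43.7
```

>>> {"api": "move_arm", "payload": {"commands": [[[0,0,0,0,0,-0.1,0],[0,0,0,0,0,-0.1,0],[0,0,0,0,0,0,0]]]}}

```text
t: 16.85
ee_pos: [543.4, 144.9, 168.9]
ee_rot: [[-0.983, -0.185, -0.0], [-0.185, 0.983, 0.0], [0.0, 0.0, -1.0]]
contact_force: [0.8, -0.3, -3.0]
grip_width: 52.4
finger_force: 43.7
```

>>> {"api": "move_arm", "payload": {"commands": [[[0,0,0,0,0,-0.1,0],[0,0,0,0,0,-0.1,0],[0,0,0,0,0,0,0]]]}}

```text
t: 17.15
ee_pos: [543.4, 144.9, 168.9]
ee_rot: [[-0.927, -0.376, -0.0], [-0.376, 0.927, 0.0], [0.0, 0.0, -1.0]]
contact_force: [0.0, 0.1, -3.7]
grip_width: 52.2
finger_force: 43.7
```

>>> {"api": "move_arm", "payload": {"commands": [[[0,0,0,0,0,-0.1,0],[0,0,0,0,0,-0.1,0],[0,0,0,0,0,0,0]]]}}

```text
t: 17.45
ee_pos: [543.4, 144.9, 168.9]
ee_rot: [[-0.834, -0.552, 0.0], [-0.552, 0.834, 0.0], [-0.0, 0.0, -1.0]]
contact_force: [-0.4, -0.2, -2.8]
grip_width: 52.2
finger_force: 43.7
```

>>> {"api": "move_arm", "payload": {"commands": [[[0,0,0,0,0,-0.1,0],[0,0,0,0,0,-0.1,0],[0,0,0,0,0,0,0]]]}}

```text
t: 17.75
ee_pos: [543.4, 144.9, 168.9]
ee_rot: [[-0.708, -0.706, -0.0], [-0.706, 0.708, 0.0], [-0.0, 0.0, -1.0]]
contact_force: [0.6, -0.7, -2.5]
grip_width: 52.2
finger_force: 43.7
```

>>> {"api": "move_arm", "payload": {"commands": [[[0,0,0,0,0,-0.1,0],[0,0,0,0,0,-0.1,0],[0,0,0,0,0,0,0]]]}}

```text
t: 18.05
ee_pos: [543.4, 144.9, 168.9]
ee_rot: [[-0.553, -0.833, -0.0], [-0.833, 0.553, 0.0], [-0.0, 0.0, -1.0]]
contact_force: [-0.5, -0.2, -2.7]
grip_width: 52.4
finger_force: 43.7
```

>>> {"api": "move_arm", "payload": {"commands": [[[0,0,0,0,0,-0.1,0],[0,0,0,0,0,-0.1,0],[0,0,0,0,0,0,0]]]}}

```text
t: 18.35
ee_pos: [543.4, 144.9, 168.9]
ee_rot: [[-0.377, -0.926, 0.0], [-0.926, 0.377, 0.0], [-0.0, -0.0, -1.0]]
contact_force: [0.2, 0.2, -3.5]
grip_width: 52.1
finger_force: 43.7
```

>>> {"api": "move_arm", "payload": {"commands": [[[0,0,0,0,0,-0.1,0],[0,0,0,0,0,-0.09,0],[0,0,0,0,0,0,0]]]}}

```text
t: 18.65
ee_pos: [543.4, 144.9, 168.9]
ee_rot: [[-0.195, -0.981, 0.0], [-0.981, 0.195, 0.0], [-0.0, -0.0, -1.0]]
contact_force: [0.5, 0.1, -2.2]
grip_width: 52.3
finger_force: 43.7
```

>>> {"api": "move_arm", "payload": {"commands": [[[0,0,0.0004,0,0,0,0],[0,0,0.0002,0,0,0,0],[0,0,0,0,0,0,0]]]}}

```text
t: 18.95
ee_pos: [543.4, 144.9, 168.3]
ee_rot: [[-0.192, -0.981, 0.0], [-0.981, 0.192, 0.0], [-0.0, 0.0, -1.0]]
contact_force: [0.4, -0.1, -2.6]
grip_width: 52.0
finger_force: 43.7
```

>>> {"api": "move_arm", "payload": {"commands": [[[0,0,0.0002,0,0,0,0],[0,0,0,0,0,0,0]]]}}

```text
t: 19.15
ee_pos: [543.4, 144.9, 168.2]
ee_rot: [[-0.191, -0.982, 0.0], [-0.982, 0.191, 0.0], [-0.0, -0.0, -1.0]]
contact_force: [-0.4, 0.6, -2.0]
grip_width: 52.3
finger_force: 43.8
```

>>> {"api": "move_arm", "payload": {"commands": [[[0,0,0.0002,0,0,0,0],[0,0,0,0,0,0,0]]]}}

```text
t: 19.35
ee_pos: [543.5, 145.0, 168.1]
ee_rot: [[-0.191, -0.982, 0.0], [-0.982, 0.191, 0.0], [-0.0, -0.0, -1.0]]
contact_force: [-1.3, -0.3, -1.5]
grip_width: 52.3
finger_force: 43.9
```

>>> {"api": "move_arm", "payload": {"commands": [[[0,0,0,0,0,0,0],[0,0,0,0,0,0,0.64],[0,0,0,0,0,0,0.66],[0,0,0,0,0,0,0.7],[0,0,0,0,0,0,0.75],[0,0,0,0,0,0,0.8],[0,0,0,0,0,0,0.85],[0,0,0,0,0,0,0.85]]], "squeeze": 20}}

```text
t: 20.15
ee_pos: [543.4, 144.9, 167.9]
ee_rot: [[-0.19, -0.982, 0.0], [-0.982, 0.19, 0.0], [-0.0, -0.0, -1.0]]
contact_force: [-0.4, -0.3, 0.1]
grip_width: 72.6
finger_force: 0.0
```

```bash
python3 look.py l3 | head -3
```

```text
[543.41 144.93 167.93] [ 0.  0. -1.] [-0.36 -0.35  0.07] 72.60394280748322
weight_c s [(0.62, array([280.2, 189.1]), array([547.15, 142.96, 154.63])), (0.28, array([278.1, 189.9]), array([540.51, 141.54, 154.63]))]
weight_c t []
```

View pics/l3.png

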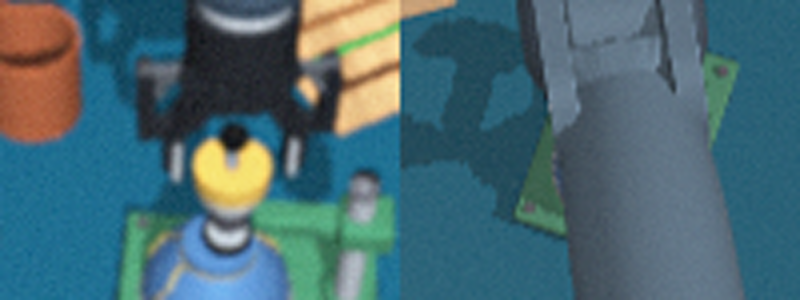

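The weight sits level under the knob at left-crop (233,170). Its slot points away from the side camera, and the fingers are clear on both sides. I'll raise the arm.

>>> {"api": "move_arm", "payload": {"commands": [[[0,0,-0.005,0,0,0,0.85],[0,0,-0.015,0,0,0,0.85],[0,0,-0.03,0,0,0,0.85],[0,0,-0.04,0,0,0,0.85],[0,0,-0.04,0,0,0,0.85],[-0.03,0,-0.02,0,0,0,0.85],[0,0,0,0,0,0,0.85],[0,0,0,0,0,0,0.85]]]}}

```text
t: 21.45
ee_pos: [549.4, 174.7, 318.3]
ee_rot: [[-0.189, -0.982, 0.001], [-0.982, 0.189, -0.0], [-0.0, -0.001, -1.0]]
contact_force: [0.3, 0.8, 0.3]
grip_width: 72.8
finger_force: 0.0
```

>>> {"api": "move_arm", "payload": {"commands": [[[0.045,0,0,0,0,0,0.85],[0.045,0,0,0,0,0,0.85],[0.045,0,0,0,0,0,0.85],[0.045,0,0,0,0,0,0.85],[0.045,0,0,0,0,0,0.85],[0.045,0,0,0,0,0,0.85],[0,0,0,0,0,0,0.85],[0,0,0,0,0,0,0.85]]]}}

```text
t: 22.25
ee_pos: [496.4, -91.7, 316.6]
ee_rot: [[-0.194, -0.981, -0.003], [-0.981, 0.194, 0.001], [-0.001, 0.003, -1.0]]
contact_force: [1.1, 0.3, -0.0]
grip_width: 72.3
finger_force: 0.0
```

```bash
python3 look.py l4 | head -5
```

```text
[496.42 -91.73 316.61] [-0.  0. -1.] [ 1.12  0.33 -0.03] 72.30344719513049
weight_c s [(0.65, array([277.8, 189.9]), array([496.14,  19.53, 303.31])), (0.46, array([249.4, 220.4]), array([410.62, -50.12, 303.31]))]
weight_c t [(0.58, array([251.7, 160.4]), array([517.57, 132.1 , 303.31]))]
weight_mouth s [(0.4, array([277.3, 185.2]), array([499.18,  33.92, 303.31])), (0.25, array([249.1, 221.6]), array([409.2 , -53.12, 303.31]))]
weight_mouth t [(0.52, array([237.3, 161.6]), array([514.35, 175.45, 303.31]))]
```

View pics/l4.png

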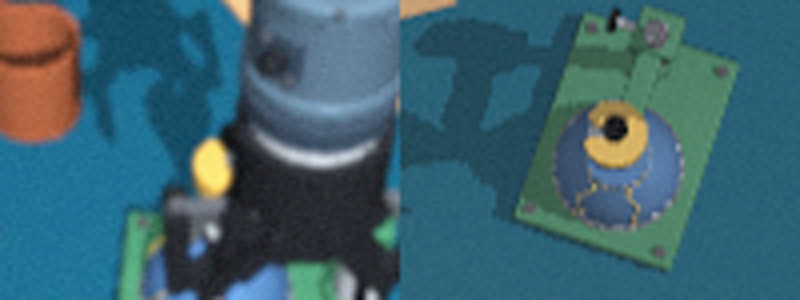

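The top view shows the brass weight centred on the knob (right crop 616,130). Its slot points left, about 90° or more from the column.

```bash
python3 -c "
from plant import workorder
print(workorder.sign_off())"
```

```text
the job is handed in; nothing more can be done
None
```

The job is handed in, with no verdict returned: the brass weight is on the stem, set down on the steel weight with its slot turned about 98° from the column. Measured contact forces stayed around 3 N, and I did not directly measure the lower weight's final angle or the bystanders' positions.

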